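# Wind up the sample lift with its crank

### The arm

A 6-joint arm with a two-finger parallel gripper is mounted at the origin on the work surface. World frame = base frame: x ahead of the robot, y to its left, z up, the work surface at z = 0. Lengths are in m, angles in rad, forces in N, time in s.
With the tool pointing down it reaches from about 0.275 to 0.825 m from the base axis. Payload 4.9 kg.
Tool frame: the origin (TCP) lies midway between the tips of the shut fingers; the grasp point (between the pads) lies 19 mm behind it (robot.hold_point_z is the distance from the TCP to the grasp point, in m); z points along the fingers, y is the direction in which the jaws open and shut (so a half turn about z gives the same grasp; the last joint's range is limited). The gripper opens to 85 mm and grips with 20 to 120 N. Pads are 22 mm wide; open, the fingers measure 114 mm over their backs; the gripper's body (76 mm by 85 mm) begins 54 mm behind the grasp point. The pads swing forward as they close: fully open they stand 13 mm farther back than shut.
Start: joints at [1.005, 0.326, -0.193, 1.052, 0, 1.437], TCP at [0.23, 0.5, 0.231] pointing down, gripper open.
Joint ranges: [-2.65, 2.65], [-0.97, 1.79], [-1.3, 1.35], [-1.93, 2.1], [-1.47, 1.37], [-3.14, 3.14]. Speed limits (rad/s): [2.57, 2.57, 3.14, 3.14, 3.14, 3.14].

### API

Orientations are given as a rotation vector (axis times angle).
In Python, from station import robot, viewer, ticket gives the robot as it stands.
- The arm moves only by the tool arm_command, never from a script. Its argument "plan" is a list of rows, each a list of 7 numbers: the turn, a rotation vector about the tool's x, y, z in degrees, then the shift along the tool's x, y, z in m, then the finger opening in m, from 0 to 0.0854. In form: [[wx, wy, wz, x, y, z, jaw], ...]. A call has 1 to 5 rows; each row is the pose to reach, as a shift and turn from the pose commanded when the call began, along the tool's axes at that moment; what a row does not reach only later rows make up. A row lasts 1/12 s, in which the tool goes at most 41.7 mm and 7.16 degrees, less where a joint would pass 70% of its speed; a pose out of reach is approached as far as the arm can. A call with a gripper value outside its range is refused whole. The fingers move at their own pace and stop on an object; "force" is the grip in N (left out, the last holds). Time passes only in rows, so rows that repeat a pose let the fingers close. It gives the time, the measured TCP pose, the force and the opening at its end, in the units of the state.
- robot.get_state(): the state, without advancing time (a new reading comes with each control period).
- viewer.grab_frame(name): name is "scene" or "top"; returns a dict with "color" (400x640x3 uint8, red, green, blue), "depth" (400x640 float32, m along the optical axis (not along the pixel's ray), 0 where there is no reading), "mtx" (3x3 intrinsics, pixels), "k1" (the pictures are not rectified: a ray, as slopes to the right and down, at radius r is drawn at 1 + k1 r^2 times it, then the intrinsics apply), "origin" and "rotation" of the camera in the world. Camera axes: x right, y up, looking along -z (the intrinsics and any distortion apply to the point x, -y, -z); pixel columns grow to the right and rows downward; lengths in m; the calibration is good to about 2 mm. A picture is of the moment at which its call begins.
- ticket.job_done(): hands the job in, once; it reports no verdict.
The state is a dict: "time": time; "q": joint angles; "qd": joint speeds; "joint_efforts": joint torques, N m; "tcp_pos": TCP position; "ee_rot": TCP orientation; "ft_force": force on the tool from outside, world axes, zero at the start; "moment": the same for the moment, N m; "width": finger opening in m.
Only numpy, scipy, OpenCV 4.12 (cv2) and the standard library are available. Lean on these libraries where they do the work, as an engineer would, in place of code of your own. Each camera call takes 0.05 s, during which the arm holds its last target. There are 200 camera calls.

### The job

Fit the larger of the two cranks onto the upright square shaft end of the sample lift, then wind it clockwise (seen from above) until the sample table has risen level with the top of the fixed rest block beside it. Leave the crank fully seated on the shaft and let go of it.

Things in the scene. Friction and masses are not known exactly. Their poses are not given: they have to be found in the camera images.
- crank: Larger of 2 steel cranks, 0.5 kg, standing socket down. Origin: centre of hub underside; z up, x along arm. By height: hub 46 mm square, 0-38; arm 20 wide, 38-48; flat-sided grip block over hub, 26 along arm x 24 across, 48-78; black round handle, 20 across, spins freely, axis at x = 85, 50-100 mm. Socket 19 mm square, parallel to hub sides, mouth flared to 34. The small crank is not used.
- shaft_end (a point): Top centre of the upright 16 mm square shaft on the lift's grey housing, top 6 mm tapered; x, y square to its flats, turning with it. 34 mm below it is a 56 mm round flange, 88 mm above the bench, on which the hub sits when fully seated (crank origin 34 mm below this point). Crank fits in any of 4 square positions, 12 degrees play. Turns with under 0.1 N m, stays where left.
- table_top (a point): On the top face of the sample table (110 x 100 mm steel plate with clamped grey stone), near its edge beside the rest; z up. The table is 160 mm from the shaft axis, beyond it from the robot, and moves straight up 20 mm per clockwise turn of the shaft (from above), down if anticlockwise. It starts 40 to 50 mm below the rest's top (2 to 2.5 turns).
- rest_top (a point): Centre of the top face of the fixed aluminium rest block beside the sample table, 110 x 30 mm, 100 mm above the bench: the height to which the table top must be wound.
There are look-alikes about, which are no part of the job. What is shaped like the crank but pink or purple is not meant.

How it is judged:
By the outcome, as a careful person would: the job done as asked, in the order asked, and still so for the second after the job is handed in, with the robot touching nothing.
It also fails if it takes over 69 s, if anything falls off the work surface, if the arm or the gripper's body presses on something with over 40 N, if the wrist force passes 120 N, or if a joint passes its speed limit or range.

## Working session

There is one attempt and no reset: what is moved stays moved. The work goes in short steps, Python scripts to look and compute and a tool call to move; the robot and the scene stay as the last step left them, time stands still between calls to the robot, and variables do not carry over. Pictures are saved under pics/ and viewed, on a budget of 10 in all, crops included, one or two more only if the job needs it, and the job is handed in when it is done.

Besides the shell and the picture viewer there is one more tool, called after ">>>" in YAML: its name, and indented under it one key for each argument. arm_command: Moves the arm, as the interface text tells. Its arguments: {"type":"object","properties":{"plan":{"type":"array"},"force":{"type":"number"}},"required":["plan"]}

```bash
ls; mkdir -p pics
cat > h.py <<'E'
import numpy as np, cv2
from station import robot, viewer, ticket
def grab(n):
    f=viewer.grab_frame(n); np.savez(f'/tmp/{n}.npz',**f); return f
def load(n): return dict(np.load(f'/tmp/{n}.npz'))
def ray(f,u,v):
    K=f['mtx']; d=np.array([float(f['k1']),0,0,0,0])
    p=cv2.undistortPoints(np.array([[[u,v]]],float),K,d)[0,0]
    return np.asarray(f['origin']), np.asarray(f['rotation'])@np.array([p[0],-p[1],-1])
def onplane(f,u,v,z):
    o,d=ray(f,u,v); return o+d*(z-o[2])/d[2]
def cloud(f):
    K=f['mtx']; d=np.array([float(f['k1']),0,0,0,0]); H,W=f['depth'].shape
    uu,vv=np.meshgrid(np.arange(W),np.arange(H))
    p=cv2.undistortPoints(np.stack([uu,vv],-1).reshape(-1,1,2).astype(float),K,d).reshape(H,W,2)
    c=np.dstack([p[...,0],-p[...,1],-np.ones((H,W))])*f['depth'][...,None]
    return c@np.asarray(f['rotation']).T+np.asarray(f['origin'])
def save(f,name): cv2.imwrite(f'pics/{name}.png',f['color'][...,::-1])
E
python3 - <<'E'
from h import *
for n in('scene','top'):
    f=grab(n); save(f,n+'0'); print(n,f['origin'],f['rotation'],f['mtx'],f['k1'])
print(robot.get_state())
E
```

```text
pics
scene [ 1.14858084 -0.70335646  1.36780048] [0.54543188 0.22836382 0.71951246] [[471.77234086   0.         323.24138005]
 [  0.         471.77234086 196.38373105]
 [  0.           0.           1.        ]] -0.008182377002189626
top [ 0.38150239 -0.09441321  1.33852921] [ 0.12037173 -0.13881171 -1.54227618] [[430.9333495    0.         314.76782404]
 [  0.         430.9333495  201.51111185]
 [  0.           0.           1.        ]] -0.10835387936154073
{'time': 0.1, 'q': array([ 1.00481574e+00,  3.26857824e-01, -1.93489295e-01,  1.05199107e+00,
        2.20706675e-05,  1.43658643e+00]), 'qd': array([-9.39537741e-05, -1.91635665e-03,  2.58882589e-03,  9.31955394e-04,
        4.64143700e-04, -3.55892272e-04]), 'joint_efforts': array([ 1.83584045e-03, -4.44239151e+01,  2.63038373e+01,  7.88962439e-03,
       -2.65791186e-05,  2.25306468e-05]), 'tcp_pos': array([0.22987172, 0.49908825, 0.23058458]), 'ee_rot': array([-6.72849938e-01, -3.06812964e+00,  2.26274690e-03]), 'ft_force': array([-0.11563023, -1.17740931,  0.00200666]), 'moment': array([ 0.04064756, -0.07348304, -0.02442506]), 'width': 0.08540316065022818}
```

Rotations are rotation vectors; fix the helper.

```bash
sed -i "s/    f=viewer.grab_frame(n); /    f=viewer.grab_frame(n); f['rotation']=cv2.Rodrigues(np.asarray(f['rotation'],float))[0]; /" h.py
```

```text
(no output)
```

View pics/scene0.png

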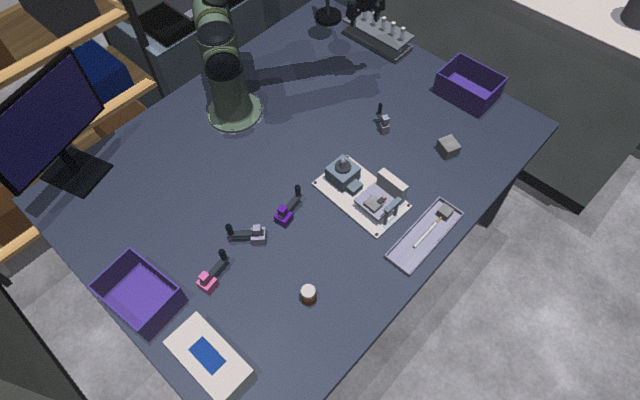

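View pics/top0.png

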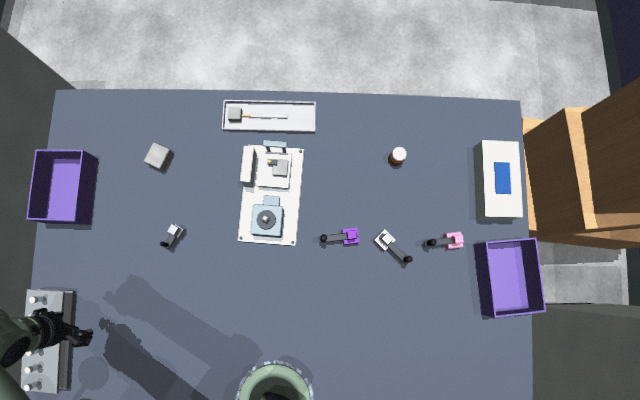

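Top view: the large steel crank has its hub at about (384,240) and handle at (407,259). The small crank is at (173,236), the shaft at (266,218), the table at (274,170) and the rest at (248,166). Next I'll measure with the depth and zoom in on the crank and lift.

Run:
```python
from h import *
t=grab('top'); s=grab('scene')
z=lambda im,x,y,w,h,k:cv2.resize(im[y:y+h,x:x+w],None,fx=k,fy=k,interpolation=cv2.INTER_CUBIC)
a=z(t['color'],365,222,56,50,7); b=z(t['color'],235,135,75,115,5)[:, :]
c=z(s['color'],215,212,60,40,6); d=z(s['color'],310,145,110,95,4)
L=np.zeros((600,800,3),np.uint8)
L[:350,:392]=a; L[:575,400:775]=b; L[355:595,:360]=c
cv2.imwrite('pics/zoom1.png',L[...,::-1])
for n,f,bx in(('top',t,((365,415,225,270),(240,300,140,245))),('scene',s,((220,272,218,246),(310,412,145,235)))):
    P=cloud(f); print(n,(f['depth']>0).mean())
    for x0,x1,y0,y1 in bx:
        Q=P[y0:y1,x0:x1].reshape(-1,3); 
        for lo,hi in((.03,.055),(.055,.07),(.07,.085),(.085,.095),(.095,.105),(.105,.118),(.118,.13)):
            m=(Q[:,2]>lo)&(Q[:,2]<hi); 
            if m.sum()>3: print(lo,hi,m.sum(),Q[m].mean(0).round(4),Q[m].min(0).round(3),Q[m].max(0).round(3))
        print()
```

```text
top 0.995828125
0.03 0.055 295 [ 0.467  -0.3383  0.0428] [ 0.415 -0.388  0.031] [ 0.517 -0.29   0.055]
0.055 0.07 16 [ 0.4603 -0.3363  0.0622] [ 0.42  -0.379  0.055] [ 0.487 -0.306  0.069]
0.07 0.085 82 [ 0.4817 -0.3265  0.0772] [ 0.42  -0.382  0.07 ] [ 0.501 -0.305  0.083]
0.085 0.095 11 [ 0.4261 -0.3822  0.0912] [ 0.42  -0.392  0.086] [ 0.437 -0.375  0.094]
0.095 0.105 30 [ 0.4281 -0.3827  0.0986] [ 0.419 -0.391  0.095] [ 0.437 -0.376  0.104]

0.03 0.055 1097 [0.6718 0.03   0.0483] [ 0.488 -0.03   0.03 ] [0.761 0.115 0.055]
0.055 0.07 328 [0.6792 0.018  0.0638] [ 0.488 -0.024  0.055] [0.76  0.114 0.07 ]
0.07 0.085 797 [0.5598 0.0359 0.0764] [ 0.488 -0.017  0.07 ] [0.758 0.11  0.085]
0.085 0.095 238 [0.5608 0.0462 0.0889] [0.508 0.011 0.085] [0.755 0.114 0.095]
0.095 0.105 413 [0.7097 0.0802 0.1002] [ 0.527 -0.014  0.095] [0.771 0.115 0.105]
0.105 0.118 76 [0.7219 0.0265 0.108 ] [ 0.526 -0.014  0.105] [0.769 0.098 0.117]
0.118 0.13 23 [0.5343 0.0364 0.1211] [0.526 0.029 0.118] [0.542 0.043 0.128]

scene 0.99594140625
0.03 0.055 271 [ 0.4727 -0.3456  0.0435] [ 0.422 -0.398  0.03 ] [ 
[... 232 characters left out ...]
] [ 0.425 -0.395  0.085] [ 0.438 -0.376  0.095]
0.095 0.105 21 [ 0.43   -0.3846  0.0992] [ 0.423 -0.392  0.095] [ 0.439 -0.376  0.104]

0.03 0.055 964 [0.6579 0.0242 0.0462] [ 0.489 -0.034  0.03 ] [0.766 0.107 0.055]
0.055 0.07 415 [0.6638 0.0197 0.0634] [ 0.487 -0.032  0.055] [0.766 0.104 0.07 ]
0.07 0.085 570 [0.5852 0.0348 0.0764] [ 0.488 -0.022  0.07 ] [0.766 0.105 0.085]
0.085 0.095 191 [0.6153 0.0552 0.0895] [ 0.501 -0.014  0.085] [0.767 0.118 0.095]
0.095 0.105 330 [0.7047 0.0742 0.0999] [ 0.51  -0.019  0.095] [0.769 0.114 0.105]
0.105 0.118 59 [0.6938 0.0196 0.1088] [ 0.522 -0.019  0.105] [0.769 0.083 0.117]
0.118 0.13 10 [0.5328 0.0325 0.1204] [0.526 0.026 0.118] [0.539 0.037 0.124]
```

View pics/zoom1.png

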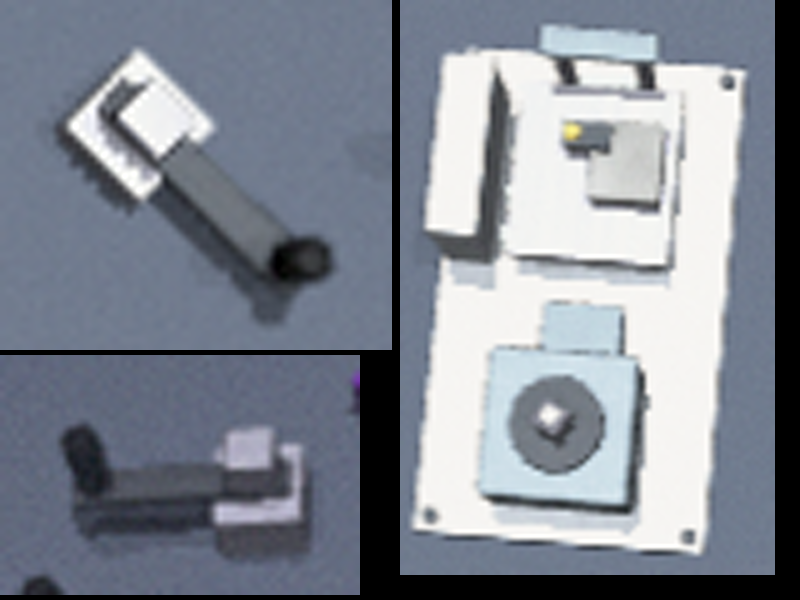

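The top-left zoom shows the crank: square hub as a diamond, bright grip block at its centre, arm running down-right to the black handle. The right zoom shows the shaft square at about (550,417) on its dark round flange, with the rest at upper left and the table to the right of it. Next: precise centres, and the shaft angle.

Run:
```python
from h import *
L=np.zeros((410,800,3),np.uint8)
def rect(pts): 
    r=cv2.minAreaRect((pts[:,:2]*1000).astype(np.float32)); return [np.round(x,1) for x in r]
for n,xo in(('top',0),('scene',400)):
    f=load(n); P=cloud(f); g=f['color'].astype(int).sum(2)/3; Z=P[...,2]
    inx=(P[...,0]>.4)&(P[...,0]<.53)&(P[...,1]>-.41)&(P[...,1]<-.28)
    pl=lambda m,z: np.array([onplane(f,u,v,z) for v,u in np.argwhere(m)])
    m=inx&(Z>.072)&(Z<.084)&(g>110); q=pl(m,.078); print(n,'grip',m.sum(),q.mean(0)*1e3,rect(q))
    m=inx&(Z>.09)&(g<90); q=pl(m,.1); print(' handle top',m.sum(),q.mean(0)*1e3)
    m=inx&(Z>.03)&(Z<.045)&(g>125); q=pl(m,.038); print(' hub',m.sum(),rect(q))
    m=inx&(Z>.04)&(Z<.054)&(g<125); q=pl(m,.048); print(' arm',m.sum(),q.mean(0)*1e3,rect(q))
    near=(abs(P[...,0]-.533)<.045)&(abs(P[...,1]-.035)<.045)
    m=near&(Z>.08)&(Z<.096)&(g<125)&(f['color'][...,2]-f['color'][...,0].astype(int)<25)
    q=pl(m,.088); c,r=cv2.minEnclosingCircle((q[:,:2]*1e3).astype(np.float32)); print(' flange',m.sum(),c,r)
    m=near&(Z>.117); q=pl(m,.122); print(' shaft',m.sum(),q.mean(0)*1e3,Z[m].max())
    v,u=np.argwhere(near&(Z>.1)).mean(0).round().astype(int); print(u,v)
    L[:400,xo:xo+400]=cv2.resize(f['color'][v-10:v+10,u-10:u+10],(400,400),interpolation=cv2.INTER_CUBIC)
    rt=(Z>.09)&(P[...,1]>.06)&(P[...,0]>.62)&(P[...,0]<.8)&(P[...,1]<.14); print(' rest',np.median(P[rt],0),np.percentile(P[rt],[2,98],axis=0).round(3).tolist())
    tb=(abs(P[...,0]-.67)<.015)&(abs(P[...,1]-.03)<.03); print(' table z',np.median(Z[tb]))
cv2.imwrite('pics/shaft.png',L[...,::-1])
```

```text
top grip 72 [ 487.39684704 -321.36249721   78.        ] [array([ 488.2, -321.1]), array([24.9, 23.3]), np.float64(45.8)]
 handle top 34 [ 427.95996409 -381.73135003  100.        ]
 hub 107 [array([ 487. , -322.2]), array([44.9, 43.6]), np.float64(45.7)]
 arm 172 [ 455.25299809 -353.02288447   48.        ] [array([ 459.1, -349.9]), array([116. ,  19.5]), np.float64(45.8)]
 flange 160 (533.7257080078125, 35.93865966796875) 27.12431526184082
 shaft 23 [534.23118851  36.27667753 122.        ] 0.12756117693946556
265 218
 rest [0.69853677 0.09781523 0.09913733] [[0.645, 0.083, 0.093], [0.751, 0.113, 0.105]]
 table z 0.051929948382105295
scene grip 55 [ 486.67773718 -323.10540854   78.        ] [array([ 486. , -323.1]), array([25.2, 21.6]), np.float64(42.2)]
 handle top 33 [ 432.24207564 -386.32896133  100.        ]
 hub 65 [array([ 485. , -323.2]), array([45.4, 43.8]), np.float64(42.3)]
 arm 159 [ 458.53221989 -357.39053413   48.        ] [array([ 461.2, -353.6]), array([114.6,  23.8]), np.float64(46.1)]
 flange 147 (535.1937866210938, 31.24061393737793) 29.134172439575195
 shaft 11 [534.29195677  30.56061197 122.        ] 0.12350747743236279
343 162
 rest [0.70008109 0.09483776 0.0981076 ] [[0.645, 0.079, 0.091], [0.751, 0.112, 0.104]]
 table z 0.05196465744218293
```

View pics/shaft.png

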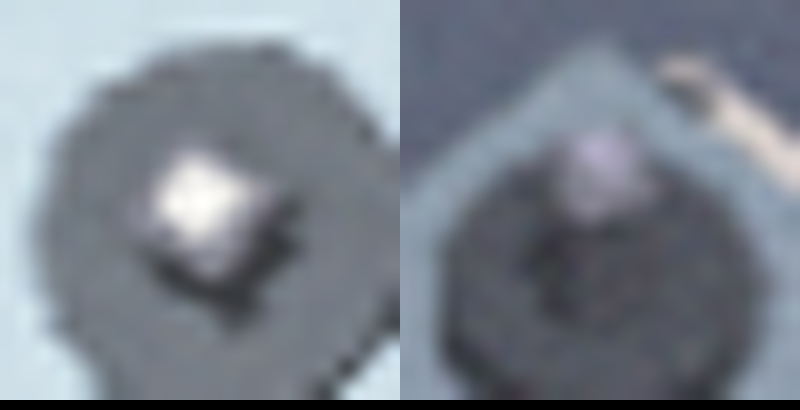

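Both views show the shaft top as a diamond: left panel centre at about (205,210), right panel at about (600,175). Next, its angle from thresholded contours.

Run:
```python
from h import *
for n,(u0,v0) in(('top',(255,208)),('scene',(333,152))):
    f=load(n); k=20
    c=cv2.resize(f['color'][v0:v0+20,u0:u0+20],None,fx=k,fy=k,interpolation=cv2.INTER_CUBIC)
    g=c.astype(int).mean(2) if n=='top' else c[...,0].astype(int)
    for th in ((130,145,160,175,190) if n=='top' else (110,118,126,134)):
        m=(g>th).astype(np.uint8)
        box=np.zeros_like(m); box[100:310,100:300]=1
        if n=='scene': box[:]=0; box[115:240,140:270]=1
        cs,_=cv2.findContours(m*box,cv2.RETR_EXTERNAL,cv2.CHAIN_APPROX_NONE); ct=max(cs,key=cv2.contourArea)[:,0]
        q=np.array([onplane(f,(x+.5)/k-.5+u0,(y+.5)/k-.5+v0,.121)[:2] for x,y in ct])*1e3
        r=cv2.minAreaRect(q.astype(np.float32)); 
        d=q-q.mean(0); 
        # 4-fold phase of contour radius
        a=np.arctan2(d[:,1],d[:,0]); rr=np.hypot(*d.T); A=np.linspace(-np.pi,np.pi,360); o=np.argsort(a); R=np.interp(A,a[o],rr[o],period=2*np.pi)
        F=(R*np.exp(4j*A)).mean(); print(n,th,np.round(r[0],1),np.round(r[1],1),round(r[2],1),'corner phase',round(np.degrees(np.angle(F))/4,1),round(abs(F),2))
```

```text
top 130 [535.   35.7] [16.4 16.1] 60.1 corner phase 14.5 0.66
top 145 [535.   35.6] [14.3 13.7] 59.1 corner phase 13.1 0.36
top 160 [535.3  35.6] [12.5 12.5] 55.1 corner phase 10.8 0.3
top 175 [535.5  35.7] [11.3 11.4] 52.9 corner phase 10.1 0.26
top 190 [535.5  35.7] [10.2 10.2] 54.2 corner phase 10.6 0.23
scene 110 [533.8  32.7] [21.6 21.3] 42.0 corner phase 3.7 0.3
scene 118 [533.6  33. ] [21.5 20.7] 42.0 corner phase 5.5 0.23
scene 126 [533.4  33.2] [21.5 20.1] 42.0 corner phase 11.2 0.13
scene 134 [530.2  33. ] [16.4 16.1] 42.0 corner phase 3.2 0.29
```

```bash
cat >> h.py <<'E'
from scipy.spatial.transform import Rotation as R
def rot(yaw): # tool down, y axis at yaw deg
    y=np.array([np.cos(np.radians(yaw)),np.sin(np.radians(yaw)),0]); z=np.array([0,0,-1.]); return R.from_matrix(np.c_[np.cross(y,z),y,z])
def rel(p,yaw,n=1):
    s=robot.get_state(); R0=R.from_rotvec(s['ee_rot'])
    w=(R0.inv()*rot(yaw)).as_rotvec(degrees=True); d=R0.inv().apply(np.array(p)-s['tcp_pos'])
    yy=R0.apply([0,1,0]); print('t',round(s['time'],2),'tcp',s['tcp_pos'].round(4),'yaw',np.degrees(np.arctan2(yy[1],yy[0])).round(1),'F',s['ft_force'].round(1),'w',s['width'].round(4),'q',s['q'].round(2))
    print(' turn',w.round(1),'shift',d.round(4))
E
python3 -c "
from h import *
rel((.487,-.322,.17),-44)"
```

```text
Traceback (most recent call last):
  File "h.py", line 25, in rel
    yy=R0.apply([0,1,0]); print('t',round(s['time'],2),'tcp',s['tcp_pos'].round(4),'yaw',np.degrees(np.arctan2(yy[1],yy[0])).round(1),'F',s['ft_force'].round(1),'w',s['width'].round(4),'q',s['q'].round(2))
                                                                                                                                                                     ^^^^^^^^^^^^^^^^
AttributeError: 'float' object has no attribute 'round'
```

```bash
sed -i "s/s\['width'\].round(4)/round(s['width'],4)/" h.py
python3 -c "
from h import *
rel((.487,-.322,.17),-44)"
```

```text
t 0.2 tcp [0.23   0.4992 0.2308] yaw 65.3 F [0.2 1.  0.7] w 0.0855 q [ 1.    0.33 -0.19  1.05  0.    1.44]
 turn [-1.000e-01  1.000e-01  1.093e+02] shift [-0.5771 -0.6382  0.0614]
```

>>> arm_command:
  plan:
    - [0, 0, 109.3, -0.577, -0.638, 0, 0.0854]
    - [0, 0, 109.3, -0.577, -0.638, 0, 0.0854]
    - [0, 0, 109.3, -0.577, -0.638, 0, 0.0854]
    - [0, 0, 109.3, -0.577, -0.638, 0, 0.0854]
    - [0, 0, 109.3, -0.577, -0.638, 0, 0.0854]

```text
time: 0.62
tcp_pos: [0.2923, 0.299, 0.2311]
ee_rot: [1.591, 2.709, -0.0]
ft_force: [0.4, 0.2, 1.4]
width: 0.0853
```

```bash
python3 -c "
from h import *
rel((.487,-.322,.17),-44)"
```

```text
t 0.62 tcp [0.2923 0.299  0.2311] yaw 29.2 F [0.4 0.2 1.4] w 0.0853 q [ 0.62  0.08 -0.51  0.98 -0.    1.68]
 turn [ 0.   0.  73.2] shift [-0.6371 -0.1326  0.0613]
```

>>> arm_command:
  plan:
    - [0, 0, 73.2, -0.637, -0.133, 0, 0.0854]
    - [0, 0, 73.2, -0.637, -0.133, 0, 0.0854]
    - [0, 0, 73.2, -0.637, -0.133, 0, 0.0854]
    - [0, 0, 73.2, -0.637, -0.133, 0, 0.0854]
    - [0, 0, 73.2, -0.637, -0.133, 0, 0.0854]

```text
time: 1.03
tcp_pos: [0.3556, 0.1003, 0.2315]
ee_rot: [2.347, 2.088, 0.001]
ft_force: [1.4, 0.4, -0.1]
width: 0.0855
```

```bash
python3 -c "
from h import *
rel((.487,-.322,.17),-44)"
```

```text
t 1.03 tcp [0.3556 0.1003 0.2315] yaw -6.7 F [ 1.4  0.4 -0.1] w 0.0855 q [ 0.07 -0.02 -0.61  0.98  0.    1.76]
 turn [ 0.  -0.  37.3] shift [-0.4041  0.1796  0.0616]
```

>>> arm_command:
  plan:
    - [0, 0, 37.3, -0.404, 0.18, 0, 0.0854]
    - [0, 0, 37.3, -0.404, 0.18, 0, 0.0854]
    - [0, 0, 37.3, -0.404, 0.18, 0, 0.0854]
    - [0, 0, 37.3, -0.404, 0.18, 0, 0.0854]
    - [0, 0, 37.3, -0.404, 0.18, 0, 0.0854]

```text
time: 1.45
tcp_pos: [0.4189, -0.0985, 0.2314]
ee_rot: [2.876, 1.264, 0.001]
ft_force: [1.7, 1.9, 0.8]
width: 0.0856
```

```bash
python3 -c "
from h import *
rel((.487,-.322,.15),-44)"
```

```text
t 1.45 tcp [ 0.4189 -0.0985  0.2314] yaw -42.6 F [1.7 1.9 0.8] w 0.0856 q [-0.4   0.1  -0.48  0.99  0.    1.91]
 turn [ 0.  -0.   1.4] shift [-0.1185  0.2013  0.0814]
```

>>> arm_command:
  plan:
    - [0, 0, 1.4, -0.1185, 0.2013, 0, 0.0854]
    - [0, 0, 1.4, -0.1185, 0.2013, 0, 0.0854]
    - [0, 0, 1.4, -0.1185, 0.2013, 0, 0.0854]
    - [0, 0, 1.4, -0.1185, 0.2013, 0, 0.0854]
    - [0, 0, 1.4, -0.1185, 0.2013, 0, 0.0854]

```text
time: 1.87
tcp_pos: [0.4809, -0.2973, 0.231]
ee_rot: [-2.887, -1.237, -0.0]
ft_force: [0.0, 0.1, 1.2]
width: 0.0856
```

>>> arm_command:
  plan:
    - [0, 0, 0, -0.006, 0.01, 0.04, 0.06]
    - [0, 0, 0, -0.012, 0.0205, 0.08, 0.06]

```text
time: 2.03
tcp_pos: [0.4898, -0.3223, 0.1524]
ee_rot: [2.883, 1.232, 0.005]
ft_force: [0.1, -0.0, -1.7]
width: 0.0637
```

Run:
```python
from h import *
rel((.487,-.322,.15),-44)
t=grab('top'); s=grab('scene')
L=np.zeros((420,800,3),np.uint8)
for f,(u,v),xo in((t,(345,200),0),(s,(205,190),400)):
    L[:400,xo:xo+400]=cv2.resize(f['color'][v:v+80,u:u+80],(400,400),interpolation=cv2.INTER_CUBIC)
cv2.imwrite('pics/g1.png',L[...,::-1])
```

```text
t 2.03 tcp [ 0.4898 -0.3223  0.1524] yaw -43.7 F [ 0.1 -0.  -1.7] w 0.0637 q [-0.71  0.45 -0.22  0.9  -0.    1.63]
 turn [ 0.4 -0.   0.3] shift [-0.0017 -0.0022  0.0024]
```

View pics/g1.png

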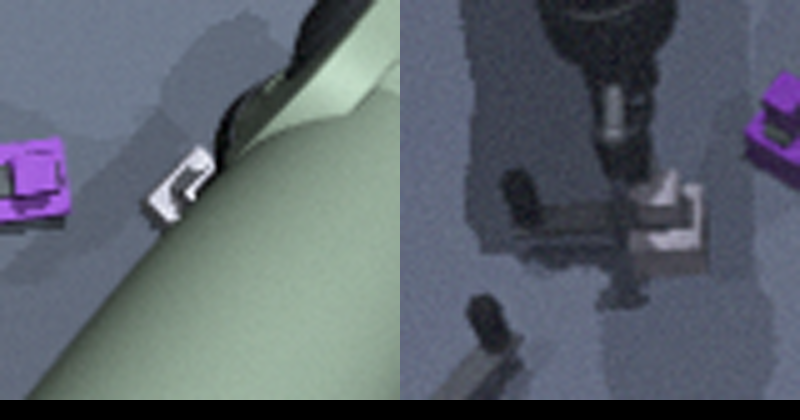

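The right panel shows the gripper above the hub, pads on either side of the arm at about (630,160). The top view is covered by the arm. Descending.

>>> arm_command:
  plan:
    - [0.4, 0, 0.3, -0.0017, -0.0022, 0.035, 0.06]
    - [0.4, 0, 0.3, -0.0017, -0.0022, 0.07, 0.06]
    - [0.4, 0, 0.3, -0.0017, -0.0022, 0.09, 0.06]
    - [0.4, 0, 0.3, -0.0017, -0.0022, 0.103, 0.06]
    - [0.4, 0, 0.3, -0.0017, -0.0022, 0.103, 0.06]

```text
time: 2.55
tcp_pos: [0.4833, -0.3157, 0.047]
ee_rot: [-2.88, -1.228, 0.007]
ft_force: [0.1, 0.2, 0.4]
width: 0.0597
```

```bash
python3 -c "
from h import *
rel((.487,-.322,.048),-44)"
```

```text
t 2.55 tcp [ 0.4833 -0.3157  0.047 ] yaw -43.8 F [0.1 0.2 0.4] w 0.0597 q [-0.71  0.57 -0.33  0.68  0.    1.63]
 turn [-0.7  0.   0.2] shift [-0.002   0.007  -0.0011]
```

>>> arm_command:
  plan:
    - [-0.7, 0, 0.2, -0.002, 0.007, -0.001, 0.06]
    - [-0.7, 0, 0.2, -0.002, 0.007, -0.001, 0.06]
    - [-0.7, 0, 0.2, -0.002, 0.007, -0.001, 0.06]

```text
time: 2.8
tcp_pos: [0.4899, -0.3251, 0.0517]
ee_rot: [2.885, 1.223, 0.006]
ft_force: [0.0, 0.0, 0.2]
width: 0.0601
```

>>> arm_command:
  plan:
    - [0, 0, 0, 0, 0, 0, 0.01]
    - [0, 0, 0, 0, 0, 0, 0.01]
    - [0, 0, 0, 0, 0, 0, 0.01]
    - [0, 0, 0, 0, 0, 0, 0.01]
    - [0, 0, 0, 0, 0, 0, 0.01]
  force: 80

```text
time: 3.22
tcp_pos: [0.4884, -0.3237, 0.05]
ee_rot: [2.888, 1.224, 0.004]
ft_force: [-1.6, 2.3, 6.5]
width: 0.0226
```

```bash
python3 -c "
from h import *
rel((.487,-.322,.048),-44)"
```

```text
t 3.22 tcp [ 0.4884 -0.3237  0.05  ] yaw -44.1 F [-1.6  2.3  6.5] w 0.0226 q [-0.71  0.56 -0.33  0.67  0.    1.63]
 turn [ 0.3 -0.  -0.1] shift [ 0.0003 -0.0022  0.002 ]
```

>>> arm_command:
  plan:
    - [0, 0, 0, 0, 0, -0.02, 0.01]
    - [0, 0, 0, 0, 0, -0.055, 0.01]
    - [0, 0, 0, 0, 0, -0.09, 0.01]
    - [0, 0, 0, 0, 0, -0.12, 0.01]
    - [0, 0, 0, 0, 0, -0.15, 0.01]

```text
time: 3.63
tcp_pos: [0.4873, -0.323, 0.2001]
ee_rot: [2.889, 1.224, 0.002]
ft_force: [-0.4, 0.3, -4.2]
width: 0.0228
```

>>> arm_command:
  plan:
    - [0, 0, 0, 0, 0, 0, 0.01]
    - [0, 0, 0, 0, 0, 0, 0.01]
    - [0, 0, 0, 0, 0, 0, 0.01]
    - [0, 0, 0, 0, 0, 0, 0.01]

```text
time: 3.97
tcp_pos: [0.4866, -0.3224, 0.1969]
ee_rot: [2.892, 1.225, 0.0]
ft_force: [-0.8, 0.2, -4.5]
width: 0.0228
```

Run:
```python
from h import *
rel((.5345,.034,.22),-33)
t=grab('top'); s=grab('scene')
for n,f in(('t',t),('s',s)):
    P=cloud(f); tc=robot.get_state()['tcp_pos']
    m=(abs(P[...,0]-.48)<.08)&(abs(P[...,1]+.32)<.09)&(P[...,2]>.12); print(n,m.sum())
cv2.imwrite('pics/g2.png',cv2.resize(s['color'][140:260,180:340],None,fx=5,fy=5,interpolation=cv2.INTER_CUBIC)[...,::-1])
```

```text
t 3.97 tcp [ 0.4866 -0.3224  0.1969] yaw -44.1 F [-0.8  0.2 -4.5] w 0.0228 q [-0.71  0.41 -0.16  1.   -0.    1.63]
 turn [  0.    0.  -11.1] shift [ 0.2894 -0.2134 -0.0233]
t 5159
s 6855
```

View pics/g2.png

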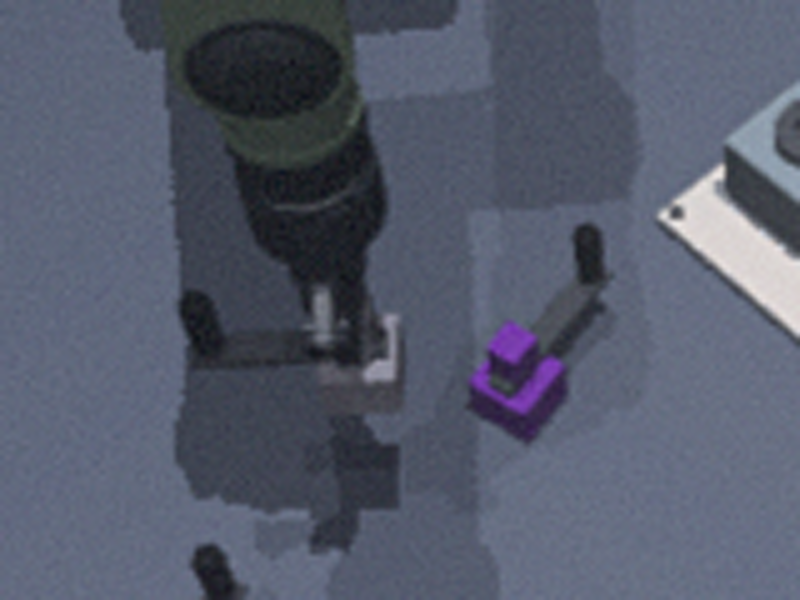

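The crank is lifted level in the grip (hub at about (360,370)) with a 4.5 N load. Moving it over the shaft.

>>> arm_command:
  plan:
    - [0, 0, -2.2, 0.058, -0.043, -0.023, 0.01]
    - [0, 0, -4.4, 0.087, -0.064, -0.023, 0.01]
    - [0, 0, -6.6, 0.116, -0.085, -0.023, 0.01]
    - [0, 0, -8.8, 0.145, -0.107, -0.023, 0.01]
    - [0, 0, -11.1, 0.174, -0.128, -0.023, 0.01]

```text
time: 4.48
tcp_pos: [0.5148, -0.1176, 0.2209]
ee_rot: [2.756, 1.499, 0.001]
ft_force: [1.6, 0.2, -5.3]
width: 0.0226
```

```bash
python3 -c "
from h import *
rel((.5345,.034,.22),-33)"
```

```text
t 4.48 tcp [ 0.5148 -0.1176  0.2209] yaw -32.9 F [ 1.6  0.2 -5.3] w 0.0226 q [-0.36  0.29 -0.27  1.01 -0.    1.78]
 turn [0.2 0.1 0.1] shift [ 0.1379 -0.0659  0.0004]
```

>>> arm_command:
  plan:
    - [0, 0, 0, 0.035, -0.0165, 0, 0.01]
    - [0, 0, 0, 0.07, -0.033, 0, 0.01]
    - [0, 0, 0, 0.105, -0.05, 0, 0.01]
    - [0, 0, 0, 0.13, -0.062, 0, 0.01]
    - [0, 0, 0, 0.138, -0.066, 0, 0.01]

```text
time: 4.9
tcp_pos: [0.5345, 0.0365, 0.2201]
ee_rot: [2.755, 1.505, 0.002]
ft_force: [0.2, -0.5, -3.7]
width: 0.023
```

>>> arm_command:
  plan:
    - [0, 0, 0, 0, 0, 0, 0.01]
    - [0, 0, 0, 0, 0, 0, 0.01]
    - [0, 0, 0, 0, 0, 0, 0.01]
    - [0, 0, 0, 0, 0, 0, 0.01]

```text
time: 5.23
tcp_pos: [0.5349, 0.0309, 0.2208]
ee_rot: [2.758, 1.495, 0.001]
ft_force: [-0.1, -0.3, -4.6]
width: 0.0227
```

Run:
```python
from h import *
rel((.5345,.034,.185),-33)
t=grab('top'); s=grab('scene')
L=np.zeros((420,800,3),np.uint8)
for f,(u,v),xo in((t,(225,175),0),(s,(305,105),400)):
    L[:400,xo:xo+400]=cv2.resize(f['color'][v:v+80,u:u+80],(400,400),interpolation=cv2.INTER_CUBIC)
cv2.imwrite('pics/g3.png',L[...,::-1])
```

```text
t 5.23 tcp [0.5349 0.0309 0.2208] yaw -33.1 F [-0.1 -0.3 -4.6] w 0.0227 q [-0.08  0.31 -0.25  1.01 -0.    2.07]
 turn [ 0.3  0.1 -0.1] shift [ 0.0024 -0.0022  0.0358]
```

View pics/g3.png

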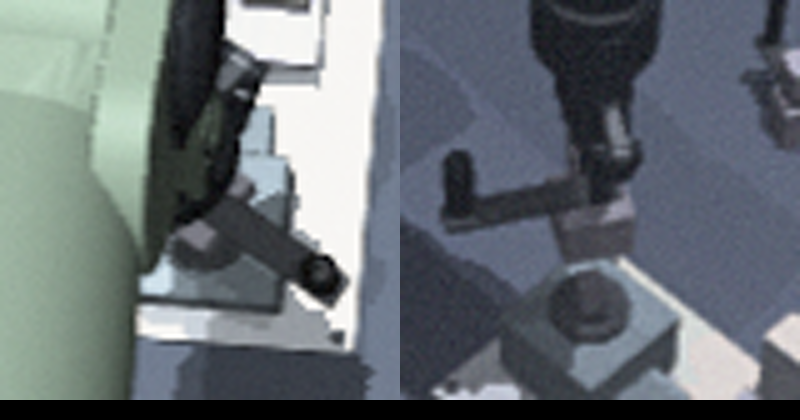

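The left panel shows the handle at about (320,270), with the arm pointing down-right. The right panel shows the crank hovering over the flange. I'll use the handle top to measure each camera's bias against the TCP.

Run:
```python
from h import *
for n in('top','scene'):
    f=load(n); P=cloud(f); g=f['color'].astype(int).mean(2)
    m=(abs(P[...,0]-.4886)<.02)&(abs(P[...,1]+.0404)<.02)&(P[...,2]>.255)&(P[...,2]<.285)
    q=np.array([onplane(f,u,v,.27) for v,u in np.argwhere(m)]); print(n,m.sum(),q.mean(0)*1e3,np.median(P[m],0)*1e3)
    pm=(q.min(0)+q.max(0))/2*1e3; print(pm)
```

```text
top 49 [489.1571557  -40.38073304 270.        ] [489.17645826 -39.82400059 268.03337022]
[489.20787966 -41.17094792 270.        ]
scene 38 [493.96449229 -47.38629182 270.        ] [491.30406794 -45.33504552 266.16096913]
[494.55365462 -48.14892442 270.        ]
```

The top camera agrees with the TCP within 1 mm, while the scene camera is off by several mm. So I take the shaft at (0.535, 0.0357) and descend to just above it.

>>> arm_command:
  plan:
    - [0, 0, 0, 0.002, -0.003, 0.02, 0.01]
    - [0, 0, 0, 0.002, -0.003, 0.04, 0.01]
    - [0, 0, 0, 0.002, -0.003, 0.042, 0.01]
    - [0, 0, 0, 0.002, -0.003, 0.042, 0.01]
    - [0, 0, 0, 0.002, -0.003, 0.042, 0.01]

```text
time: 5.75
tcp_pos: [0.5342, 0.0349, 0.1798]
ee_rot: [2.756, 1.496, 0.003]
ft_force: [0.7, 0.3, -4.4]
width: 0.0223
```

```bash
python3 -c "
from h import *
rel((.535,.0355,.138),-33)"
```

```text
t 5.75 tcp [0.5342 0.0349 0.1798] yaw -33.0 F [ 0.7  0.3 -4.4] w 0.0223 q [-0.07  0.34 -0.32  0.91 -0.    2.08]
 turn [ 0.3  0.1 -0. ] shift [0.001  0.0001 0.0418]
```

Well placed. Descending gently.

>>> arm_command:
  plan:
    - [0, 0, 0, 0.001, 0, 0.005, 0.01]
    - [0, 0, 0, 0.001, 0, 0.01, 0.01]
    - [0, 0, 0, 0.001, 0, 0.014, 0.01]
    - [0, 0, 0, 0.001, 0, 0.018, 0.01]

```text
time: 6.08
tcp_pos: [0.5346, 0.0362, 0.161]
ee_rot: [2.756, 1.497, 0.003]
ft_force: [0.0, 0.1, -3.7]
width: 0.0228
```

```bash
python3 -c "
from h import *
rel((.535,.0355,.138),-33)"
```

```text
t 6.08 tcp [0.5346 0.0362 0.161 ] yaw -33.0 F [ 0.   0.1 -3.7] w 0.0228 q [-0.07  0.36 -0.34  0.87 -0.    2.08]
 turn [0.3 0.1 0. ] shift [-0.0003  0.0006  0.023 ]
```

>>> arm_command:
  plan:
    - [0, 0, 0, 0, 0, 0.004, 0.01]
    - [0, 0, 0, 0, 0, 0.008, 0.01]
    - [0, 0, 0, 0, 0, 0.012, 0.01]
    - [0, 0, 0, 0, 0, 0.012, 0.01]

```text
time: 6.42
tcp_pos: [0.5339, 0.0362, 0.1481]
ee_rot: [2.757, 1.498, 0.0]
ft_force: [-1.1, 0.1, -3.9]
width: 0.0227
```

```bash
python3 -c "
from h import *
rel((.535,.0355,.138),-33); print(robot.get_state()['moment'])"
```

```text
t 6.42 tcp [0.5339 0.0362 0.1481] yaw -33.0 F [-1.1  0.1 -3.9] w 0.0227 q [-0.07  0.37 -0.36  0.84 -0.    2.08]
 turn [0.2 0.1 0. ] shift [0.0001 0.0013 0.0101]
[-0.01485175  0.01898132 -0.00438451]
```

>>> arm_command:
  plan:
    - [0, 0, 0, 0, 0, 0.003, 0.01]
    - [0, 0, 0, 0, 0, 0.006, 0.01]
    - [0, 0, 0, 0, 0, 0.009, 0.01]
    - [0, 0, 0, 0, 0, 0.01, 0.01]
    - [0, 0, 0, 0, 0, 0.01, 0.01]

```text
time: 6.83
tcp_pos: [0.5343, 0.0361, 0.1388]
ee_rot: [2.756, 1.498, 0.002]
ft_force: [0.5, 0.8, -4.3]
width: 0.0225
```

```bash
python3 -c "
from h import *
rel((.535,.0355,.138),-33); print(robot.get_state()['moment'])"
```

```text
t 6.83 tcp [0.5343 0.0361 0.1388] yaw -33.0 F [ 0.5  0.8 -4.3] w 0.0225 q [-0.07  0.38 -0.37  0.82 -0.    2.08]
 turn [0.3 0.1 0. ] shift [-0.0001  0.0009  0.0008]
[ 0.06487315  0.0252857  -0.03204089]
```

Nearly seated with no contact load. Releasing and rising, then over the handle (−85 mm along tool x).

>>> arm_command:
  plan:
    - [0, 0, 0, 0, 0, 0, 0.05]
    - [0, 0, 0, 0, 0, 0, 0.05]
    - [0, 0, 0, 0, 0, 0, 0.05]
    - [0, 0, 0, 0, 0, 0, 0.05]
    - [0, 0, 0, 0, 0, 0, 0.05]

```text
time: 7.25
tcp_pos: [0.5349, 0.0361, 0.1396]
ee_rot: [2.756, 1.497, 0.004]
ft_force: [-0.7, -0.1, 0.3]
width: 0.0498
```

>>> arm_command:
  plan:
    - [0, 0, 0, 0, 0, -0.035, 0.05]
    - [0, 0, 0, 0, 0, -0.07, 0.05]
    - [0, 0, 0, -0.03, 0, -0.08, 0.05]
    - [0, 0, 0, -0.06, 0, -0.08, 0.05]
    - [0, 0, 0, -0.085, 0, -0.08, 0.05]

```text
time: 7.67
tcp_pos: [0.4881, -0.0359, 0.2207]
ee_rot: [2.753, 1.498, 0.005]
ft_force: [-0.1, 0.3, 0.3]
width: 0.05
```

Run:
```python
from h import *
t=grab('top'); s=grab('scene')
rel((.488,-.035,.152),-33)
L=np.zeros((420,800,3),np.uint8)
for f,(u,v),xo in((t,(225,175),0),(s,(305,105),400)):
    L[:400,xo:xo+400]=cv2.resize(f['color'][v:v+80,u:u+80],(400,400),interpolation=cv2.INTER_CUBIC)
cv2.imwrite('pics/g4.png',L[...,::-1])
```

```text
t 7.77 tcp [ 0.4865 -0.0369  0.2198] yaw -33.2 F [-0.2  0.4  0.9] w 0.0497 q [-0.22  0.22 -0.37  0.98 -0.    1.92]
 turn [ 0.3  0.1 -0.2] shift [ 0.0026 -0.0002  0.0677]
```

View pics/g4.png

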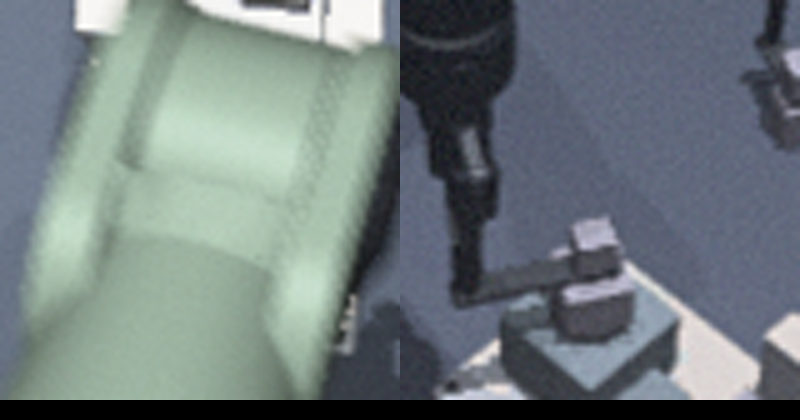

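The crank sits on the lift, hub covering the flange, and the gripper is above the handle at about (465,270). Lowering and gripping.

>>> arm_command:
  plan:
    - [0, 0, 0, 0.0015, 0, 0.03, 0.05]
    - [0, 0, 0, 0.0015, 0, 0.055, 0.05]
    - [0, 0, 0, 0.0015, 0, 0.066, 0.05]
    - [0, 0, 0, 0.0015, 0, 0.066, 0.05]
    - [0, 0, 0, 0.0015, 0, 0.066, 0.05]

```text
time: 8.18
tcp_pos: [0.489, -0.0334, 0.153]
ee_rot: [2.757, 1.498, 0.001]
ft_force: [0.9, 0.8, 0.7]
width: 0.0497
```

>>> arm_command:
  plan:
    - [0, 0, 0, 0, 0, 0, 0.01]
    - [0, 0, 0, 0, 0, 0, 0.01]
    - [0, 0, 0, 0, 0, 0, 0.01]
    - [0, 0, 0, 0, 0, 0, 0.01]
    - [0, 0, 0, 0, 0, 0, 0.01]
  force: 30

```text
time: 8.6
tcp_pos: [0.4897, -0.0342, 0.154]
ee_rot: [2.755, 1.497, 0.004]
ft_force: [-0.4, -0.8, 2.8]
width: 0.0187
```

Run:
```python
from h import *
rel((.488,-.035,.152),-33)
# orbit about (.5345,.036), clockwise; per-row offsets for 100 deg in 20-deg rows, tool axes
s=robot.get_state(); R0=R.from_rotvec(s['ee_rot']); c=np.array([.5345,.036]); r=s['tcp_pos'][:2]-c
print(np.hypot(*r)*1e3,np.degrees(np.arctan2(r[1],r[0])))
```

```text
t 8.6 tcp [ 0.4897 -0.0342  0.154 ] yaw -33.0 F [-0.4 -0.8  2.8] w 0.0187 q [-0.22  0.28 -0.47  0.81 -0.    1.93]
 turn [0.4 0.1 0. ] shift [-0.0016 -0.001   0.002 ]
83.28115899963737 -122.52930357623899
```

>>> arm_command:
  plan:
    - [0, 0, 0, 0.0013, -0.0147, 0, 0.01]
    - [0, 0, 0, 0.0051, -0.0289, 0, 0.01]
    - [0, 0, 0, 0.0113, -0.0423, 0, 0.01]
    - [0, 0, 0, 0.0247, -0.0598, 0, 0.01]
    - [0, 0, 0, 0.0423, -0.0732, 0, 0.01]

```text
time: 9.02
tcp_pos: [0.4487, 0.0416, 0.1534]
ee_rot: [2.757, 1.495, -0.0]
ft_force: [0.3, -0.5, 4.7]
width: 0.0187
```

```bash
cat >> h.py <<'E'
def orb(th1=None,n=5,c=(.5345,.036),rad=.0845):
    s=robot.get_state(); R0=R.from_rotvec(s['ee_rot']); r=s['tcp_pos'][:2]-np.array(c); a=np.degrees(np.arctan2(r[1],r[0]))
    print('t',round(s['time'],2),'r',(np.hypot(*r)*1e3).round(1),'ang',a.round(1),'z',s['tcp_pos'][2].round(4),'F',s['ft_force'].round(1),'w',round(s['width'],4),'q6',s['q'][5].round(2))
    if th1: 
        for k in range(1,n+1):
            b=np.radians(a-th1*k/n); d=R0.inv().apply(np.r_[rad*np.cos(b)-r[0],rad*np.sin(b)-r[1],0]); print(d[:2].round(4).tolist())
E
python3 -c "
from h import *
orb(100)"
```

```text
t 9.02 r 86.0 ang 176.3 z 0.1534 F [ 0.3 -0.5  4.7] w 0.0187 q6 2.08
[0.0284, -0.0084]
[0.0578, -0.0081]
[0.0852, 0.0023]
[0.1075, 0.0214]
[0.1219, 0.0469]
```

>>> arm_command:
  plan:
    - [0, 0, 0, 0.0284, -0.0084, 0, 0.01]
    - [0, 0, 0, 0.0578, -0.0081, 0, 0.01]
    - [0, 0, 0, 0.0852, 0.0023, 0, 0.01]
    - [0, 0, 0, 0.1075, 0.0214, 0, 0.01]
    - [0, 0, 0, 0.1219, 0.0469, 0, 0.01]

```text
time: 9.43
tcp_pos: [0.5563, 0.1215, 0.1537]
ee_rot: [2.754, 1.504, 0.004]
ft_force: [-1.6, -4.4, 0.1]
width: 0.0187
```

```bash
python3 -c "
from h import *
orb()
p=lambda a:84.5*np.array([np.cos(np.radians(a)),np.sin(np.radians(a))])
for s in (340,440,540,640):
    print(s,[((p(s+20*k)-p(s))/1e3).round(4).tolist() for k in range(1,6)])
orb(100)"
```

```text
t 9.43 r 88.2 ang 75.7 z 0.1537 F [-1.6 -4.4  0.1] w 0.0187 q6 2.23
340 [[0.0051, 0.0289], [0.0, 0.0578], [-0.0147, 0.0832], [-0.0372, 0.1021], [-0.0647, 0.1121]]
440 [[-0.0293, 0.0], [-0.0569, -0.01], [-0.0794, -0.0289], [-0.0941, -0.0543], [-0.0992, -0.0832]]
540 [[0.0051, -0.0289], [0.0198, -0.0543], [0.0423, -0.0732], [0.0698, -0.0832], [0.0992, -0.0832]]
640 [[0.0276, 0.01], [0.0501, 0.0289], [0.0647, 0.0543], [0.0698, 0.0832], [0.0647, 0.1121]]
t 9.43 r 88.2 ang 75.7 z 0.1537 F [-1.6 -4.4  0.1] w 0.0187 q6 2.23
[0.0008, 0.0302]
[-0.0051, 0.0589]
[-0.0205, 0.0839]
[-0.0435, 0.1022]
[-0.0713, 0.1115]
```

>>> arm_command:
  plan:
    - [0, 0, 0, 0.0028, 0.0295, 0, 0.01]
    - [0, 0, 0, -0.003, 0.0585, 0, 0.01]
    - [0, 0, 0, -0.018, 0.0837, 0, 0.01]
    - [0, 0, 0, -0.041, 0.1021, 0, 0.01]
    - [0, 0, 0, -0.069, 0.1118, 0, 0.01]

```text
time: 9.85
tcp_pos: [0.6123, 0.0, 0.153]
ee_rot: [2.759, 1.501, 0.002]
ft_force: [-9.0, 6.1, 1.6]
width: 0.0185
```

```bash
python3 -c "
from h import *
orb(100)"
```

```text
t 9.85 r 85.7 ang -24.8 z 0.153 F [-9.   6.1  1.6] w 0.0185 q6 2.02
[-0.0295, -0.0022]
[-0.0567, -0.0131]
[-0.0786, -0.0327]
[-0.0924, -0.0586]
[-0.0965, -0.0877]
```

>>> arm_command:
  plan:
    - [0, 0, 0, -0.0295, -0.0015, 0, 0.01]
    - [0, 0, 0, -0.0567, -0.0125, 0, 0.01]
    - [0, 0, 0, -0.0786, -0.032, 0, 0.01]
    - [0, 0, 0, -0.0926, -0.058, 0, 0.01]
    - [0, 0, 0, -0.0968, -0.0872, 0, 0.01]

```text
time: 10.27
tcp_pos: [0.4858, -0.0343, 0.1532]
ee_rot: [2.759, 1.495, 0.006]
ft_force: [6.0, 7.3, -4.6]
width: 0.0188
```

```bash
python3 -c "
from h import *
orb(100)"
```

```text
t 10.27 r 85.5 ang -124.7 z 0.1532 F [ 6.   7.3 -4.6] w 0.0188 q6 1.93
[0.0069, -0.0287]
[0.0223, -0.0537]
[0.0453, -0.0719]
[0.0731, -0.0812]
[0.1025, -0.0804]
```

>>> arm_command:
  plan:
    - [0, 0, 0, 0.0069, -0.0287, 0.001, 0.01]
    - [0, 0, 0, 0.0223, -0.0537, 0.001, 0.01]
    - [0, 0, 0, 0.0453, -0.0719, 0.001, 0.01]
    - [0, 0, 0, 0.0731, -0.0812, 0.001, 0.01]
    - [0, 0, 0, 0.1025, -0.0804, 0.001, 0.01]

```text
time: 10.68
tcp_pos: [0.4719, 0.0978, 0.153]
ee_rot: [2.758, 1.5, 0.001]
ft_force: [0.5, -3.1, 5.6]
width: 0.0183
```

```bash
python3 -c "
from h import *
orb(100)"
```

```text
t 10.68 r 88.0 ang 135.3 z 0.153 F [ 0.5 -3.1  5.6] w 0.0183 q6 2.2
[0.0266, 0.0143]
[0.0485, 0.0338]
[0.0623, 0.0596]
[0.0666, 0.0887]
[0.0606, 0.1174]
```

>>> arm_command:
  plan:
    - [0, 0, 0, 0.0266, 0.0143, 0, 0.01]
    - [0, 0, 0, 0.0485, 0.0338, 0, 0.01]
    - [0, 0, 0, 0.0623, 0.0596, 0, 0.01]
    - [0, 0, 0, 0.0666, 0.0887, 0, 0.01]
    - [0, 0, 0, 0.0606, 0.1174, 0, 0.01]

```text
time: 11.1
tcp_pos: [0.6076, 0.0846, 0.1528]
ee_rot: [2.754, 1.503, 0.004]
ft_force: [-5.0, -2.4, 1.9]
width: 0.0185
```

```bash
python3 -c "
from h import *
orb(100)"
```

```text
t 11.1 r 87.8 ang 33.6 z 0.1528 F [-5.  -2.4  1.9] w 0.0185 q6 2.16
[-0.0193, 0.0231]
[-0.0429, 0.0405]
[-0.0711, 0.0488]
[-0.1004, 0.0469]
[-0.1273, 0.0351]
```

>>> arm_command:
  plan:
    - [0, 0, 0, -0.0183, 0.0238, 0, 0.01]
    - [0, 0, 0, -0.0419, 0.041, 0, 0.01]
    - [0, 0, 0, -0.0706, 0.0488, 0, 0.01]
    - [0, 0, 0, -0.1004, 0.0469, 0, 0.01]
    - [0, 0, 0, -0.1273, 0.0351, 0, 0.01]

```text
time: 11.52
tcp_pos: [0.5663, -0.043, 0.1525]
ee_rot: [2.76, 1.499, 0.006]
ft_force: [-2.0, 9.1, 2.7]
width: 0.0187
```

```bash
cat >> h.py <<'E'
def heights(n):
    f=grab(n); P=cloud(f); a=P[...,0]; b=P[...,1]; Z=P[...,2]
    o={}
    for k,(x0,x1,y0,y1,lo) in dict(rest=(.655,.74,.085,.108,.08),tabnear=(.65,.665,-.01,.06,.04),tabL=(.655,.74,.05,.065,.04)).items():
        m=(a>x0)&(a<x1)&(b>y0)&(b<y1)&(Z>lo)&(Z<.125); v=Z[m]; o[k]=(int(m.sum()),float(np.median(v).round(4)) if m.any() else None, float(v.mean().round(4)) if m.any() else None)
    print(n,o)
E
python3 -c "
from h import *
orb(100); heights('top'); heights('scene')"
```

```text
t 11.52 r 85.2 ang -68.1 z 0.1525 F [-2.   9.1  2.7] w 0.0187 q6 1.94
[-0.0203, -0.0213]
[-0.0327, -0.048]
[-0.0352, -0.0772]
[-0.0276, -0.1055]
[-0.0107, -0.1295]
top {'rest': (222, 0.0993, 0.0992), 'tabnear': (0, None, None), 'tabL': (0, None, None)}
scene {'rest': (156, 0.0987, 0.0983), 'tabnear': (76, 0.0861, 0.0864), 'tabL': (91, 0.0872, 0.0873)}
```

>>> arm_command:
  plan:
    - [0, 0, 0, -0.0203, -0.0213, 0, 0.01]
    - [0, 0, 0, -0.0327, -0.048, 0, 0.01]
    - [0, 0, 0, -0.0352, -0.0772, 0, 0.01]
    - [0, 0, 0, -0.0276, -0.1055, 0, 0.01]
    - [0, 0, 0, -0.0107, -0.1295, 0, 0.01]

```text
time: 12.03
tcp_pos: [0.4497, 0.0173, 0.1525]
ee_rot: [2.757, 1.492, -0.0]
ft_force: [3.4, -0.1, 2.5]
width: 0.0184
```

>>> arm_command:
  plan:
    - [0, 0, 0, 0, 0, 0, 0.01]
    - [0, 0, 0, 0, 0, 0, 0.01]
    - [0, 0, 0, 0, 0, 0, 0.01]

```text
time: 12.28
tcp_pos: [0.4499, 0.0187, 0.1525]
ee_rot: [2.756, 1.499, -0.002]
ft_force: [-7.1, -1.6, 10.7]
width: 0.0184
```

Run:
```python
from h import *
orb(60); heights('top'); heights('scene')
# table corner/edge picture
f=load('scene'); cv2.imwrite('pics/tab.png',cv2.resize(f['color'][140:240,300:420],None,fx=6,fy=6,interpolation=cv2.INTER_CUBIC)[...,::-1])
```

```text
t 12.28 r 86.4 ang -168.4 z 0.1525 F [-7.1 -1.6 10.7] w 0.0184 q6 2.03
[0.0151, -0.0097]
[0.0309, -0.0175]
[0.048, -0.022]
[0.0657, -0.0227]
[0.0831, -0.0198]
top {'rest': (227, 0.0993, 0.099), 'tabnear': (116, 0.0925, 0.0928), 'tabL': (139, 0.0932, 0.0931)}
scene {'rest': (149, 0.0987, 0.0983), 'tabnear': (84, 0.0921, 0.0923), 'tabL': (98, 0.0927, 0.0925)}
```

View pics/tab.png

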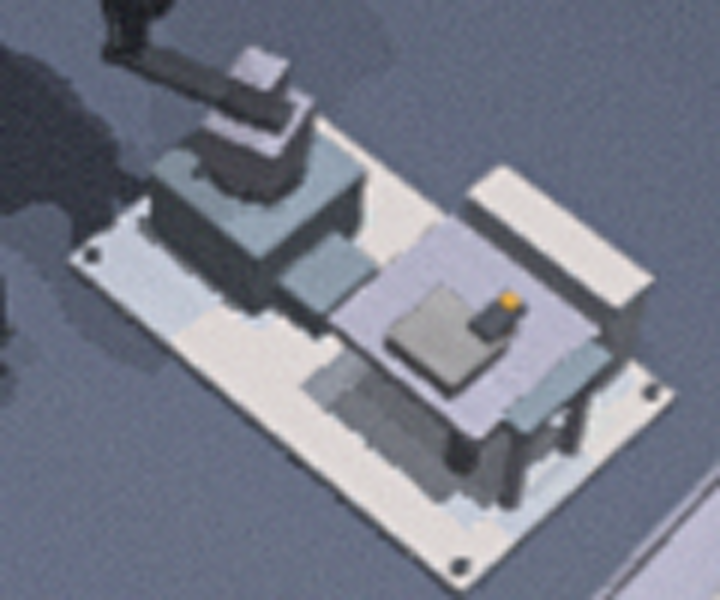

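The picture shows the crank seated, hub flat over the flange, and the table about 6 mm below the rest in both cameras, which is about 105° more. Winding 60°, then 30°, then measuring again.

>>> arm_command:
  plan:
    - [0, 0, 0, 0.0151, -0.0097, -0.0005, 0.01]
    - [0, 0, 0, 0.0309, -0.0175, -0.0005, 0.01]
    - [0, 0, 0, 0.048, -0.022, -0.0005, 0.01]
    - [0, 0, 0, 0.0657, -0.0227, -0.0005, 0.01]
    - [0, 0, 0, 0.0831, -0.0198, -0.0005, 0.01]

```text
time: 12.8
tcp_pos: [0.4774, 0.1019, 0.1531]
ee_rot: [-2.757, -1.502, 0.0]
ft_force: [-6.4, 6.3, 11.3]
width: 0.0184
```

Run:
```python
from h import *
orb(30)
```

```text
t 12.8 r 87.2 ang 130.9 z 0.1531 F [-6.4  6.3 11.3] w 0.0184 q6 2.2
[0.0076, 0.0056]
[0.0156, 0.0093]
[0.0231, 0.0139]
[0.0302, 0.0193]
[0.0366, 0.0253]
```

>>> arm_command:
  plan:
    - [0, 0, 0, 0.0076, 0.004, -0.001, 0.01]
    - [0, 0, 0, 0.0156, 0.0085, -0.001, 0.01]
    - [0, 0, 0, 0.0231, 0.0139, -0.001, 0.01]
    - [0, 0, 0, 0.0302, 0.0193, -0.001, 0.01]
    - [0, 0, 0, 0.0366, 0.0253, -0.001, 0.01]

```text
time: 13.22
tcp_pos: [0.5212, 0.1211, 0.1546]
ee_rot: [-2.753, -1.502, -0.01]
ft_force: [-2.8, 12.7, 8.4]
width: 0.0188
```

>>> arm_command:
  plan:
    - [0, 0, 0, 0, 0, 0, 0.01]
    - [0, 0, 0, 0, 0, 0, 0.01]
    - [0, 0, 0, 0, 0, 0, 0.01]

```text
time: 13.47
tcp_pos: [0.5224, 0.121, 0.1549]
ee_rot: [-2.754, -1.502, -0.014]
ft_force: [-2.0, 14.4, 8.8]
width: 0.0188
```

```bash
cat >> h.py <<'E'
def gap(n):
    f=grab(n); P=cloud(f); a=P[...,0]; b=P[...,1]; Z=P[...,2]
    # bench tilt as the camera sees it, from bare bench around the lift
    m=(a>.45)&(a<.9)&(b>-.3)&(b<.35)&(abs(Z)<.008)&~((a>.45)&(a<.79)&(b>-.06)&(b<.14)); A=np.c_[a[m],b[m],np.ones(m.sum())]
    c=np.linalg.lstsq(A,Z[m],rcond=None)[0]; Zc=Z-(c[0]*a+c[1]*b+c[2])
    g=lambda x0,x1,y0,y1:(lambda v:(v.size,(v.mean()*1e3).round(2),(v.std()*1e3/np.sqrt(max(v.size,1))).round(2)))(Zc[(a>x0)&(a<x1)&(b>y0)&(b<y1)&(Z>.085)&(Z<.109)])
    print(n,'tilt',c.round(4),'rest',g(.655,.74,.087,.106),'tabL',g(.655,.74,.05,.066),'tabnear',g(.652,.668,-.01,.065))
E
python3 - <<'E'
from h import *
orb(30); gap('top'); gap('scene')
E
```

```text
t 13.47 r 85.8 ang 98.1 z 0.1549 F [-2.  14.4  8.8] w 0.0188 q6 2.23
[0.0044, 0.0079]
[0.0091, 0.0154]
[0.0129, 0.0233]
[0.0159, 0.0317]
[0.0181, 0.0402]
top tilt [ 0.0038 -0.0006 -0.0028] rest (176, np.float64(99.76), np.float64(0.19)) tabL (152, np.float64(98.32), np.float64(0.2)) tabnear (134, np.float64(98.55), np.float64(0.21))
scene tilt [ 0.0023 -0.0014 -0.002 ] rest (126, np.float64(99.36), np.float64(0.24)) tabL (102, np.float64(98.68), np.float64(0.25)) tabnear (91, np.float64(98.48), np.float64(0.3))
```

```bash
cat >> h.py <<'E'
def avg(N=8):
    import io,contextlib,re
    for n in('top','scene'):
        o=[]
        for _ in range(N):
            b=io.StringIO()
            with contextlib.redirect_stdout(b): gap(n)
            o.append([float(x) for x in re.findall(r', np.float64\(([\d.]+)\), ',b.getvalue())])
        o=np.array(o); print(n,o.mean(0).round(2),(o.std(0)/np.sqrt(N)).round(2),'gaps',(o[:,0].mean()-o[:,1:].mean(0)).round(2))
E
python3 -c "
from h import *
avg(); orb(18,3)"
```

```text
top [99.67 98.48 98.55] [0.06 0.04 0.06] gaps [1.19 1.12]
scene [99.48 98.33 98.34] [0.1  0.09 0.12] gaps [1.15 1.14]
t 14.37 r 85.9 ang 98.2 z 0.1549 F [-2.3 14.5  9. ] w 0.0188 q6 2.23
[0.0044, 0.0079]
[0.0091, 0.0154]
[0.013, 0.0233]
```

>>> arm_command:
  plan:
    - [0, 0, 0, 0.005, 0.006, 0, 0.01]
    - [0, 0, 0, 0.0095, 0.0124, 0, 0.01]
    - [0, 0, 0, 0.0135, 0.0196, 0, 0.01]
    - [0, 0, 0, 0.0168, 0.0265, 0, 0.01]
    - [0, 0, 0, 0.0168, 0.0265, 0, 0.01]

```text
time: 14.78
tcp_pos: [0.5561, 0.119, 0.155]
ee_rot: [2.758, 1.503, 0.016]
ft_force: [3.2, 8.9, 6.5]
width: 0.0188
```

>>> arm_command:
  plan:
    - [0, 0, 0, 0, 0, 0, 0.01]
    - [0, 0, 0, 0, 0, 0, 0.01]
    - [0, 0, 0, 0, 0, 0, 0.01]

```text
time: 15.03
tcp_pos: [0.5554, 0.1191, 0.1552]
ee_rot: [2.759, 1.503, 0.016]
ft_force: [2.9, 8.8, 5.3]
width: 0.0185
```

```bash
python3 -c "
from h import *
orb(); avg(10)"
```

```text
t 15.03 r 85.7 ang 75.9 z 0.1552 F [2.9 8.8 5.3] w 0.0185 q6 2.22
top [99.51 99.64 99.73] [0.08 0.04 0.08] gaps [-0.13 -0.22]
scene [99.44 99.54 99.74] [0.07 0.05 0.08] gaps [-0.1 -0.3]
```

Level within about 0.2 mm. Releasing and retreating upward, then checking seating and level.

>>> arm_command:
  plan:
    - [0, 0, 0, 0, 0, 0, 0.05]
    - [0, 0, 0, 0, 0, 0, 0.05]
    - [0, 0, 0, 0, 0, 0, 0.05]
    - [0, 0, 0, 0, 0, 0, 0.05]

```text
time: 16.37
tcp_pos: [0.5528, 0.115, 0.153]
ee_rot: [2.757, 1.497, 0.001]
ft_force: [0.6, 0.2, 0.5]
width: 0.0499
```

>>> arm_command:
  plan:
    - [0, 0, 0, 0, 0, -0.03, 0.05]
    - [0, 0, 0, 0, 0, -0.06, 0.05]
    - [0, 0, 0, 0, 0, -0.1, 0.05]
    - [0, 0, 0, -0.04, 0, -0.12, 0.05]
    - [0, 0, 0, -0.08, 0, -0.12, 0.05]

```text
time: 16.78
tcp_pos: [0.5128, 0.0496, 0.2778]
ee_rot: [2.75, 1.5, 0.014]
ft_force: [0.7, -0.7, -0.2]
width: 0.0499
```

>>> arm_command:
  plan:
    - [0, 0, 0, -0.08, 0.04, 0, 0.05]
    - [0, 0, 0, -0.12, 0.08, 0, 0.05]
    - [0, 0, 0, -0.16, 0.1, 0, 0.05]
    - [0, 0, 0, -0.2, 0.12, 0, 0.05]
    - [0, 0, 0, -0.2, 0.12, 0, 0.05]

```text
time: 17.2
tcp_pos: [0.5023, -0.1605, 0.2742]
ee_rot: [2.756, 1.497, 0.002]
ft_force: [1.4, 0.0, 0.0]
width: 0.0502
```

Run:
```python
from h import *
orb(); avg(8)
L=np.zeros((420,800,3),np.uint8)
for n,(u,v),xo in(('top',(225,135),0),('scene',(305,135),400)):
    f=load(n); P=cloud(f); k=(abs(P[...,0]-.5345)<.05)&(abs(P[...,1]-.036)<.05)
    for lo,hi in((.117,.131),(.158,.174)): m=k&(P[...,2]>lo)&(P[...,2]<hi); print(n,m.sum(),np.median(P[m][:,2]) if m.any() else '')
    L[:400,xo:xo+400]=cv2.resize(f['color'][v:v+100,u:u+100],(400,400),interpolation=cv2.INTER_CUBIC)
cv2.imwrite('pics/fin.png',L[...,::-1])
```

```text
t 17.2 r 199.1 ang -99.3 z 0.2742 F [1.4 0.  0. ] w 0.0502 q6 1.7
top [99.56 99.79 99.98] [0.07 0.05 0.08] gaps [-0.23 -0.43]
scene [99.52 99.47 99.75] [0.05 0.08 0.1 ] gaps [ 0.04 -0.23]
top 159 0.125535484446895
top 82 0.1650258327321199
scene 115 0.12478705435286219
scene 59 0.16425460367842715
```

View pics/fin.png

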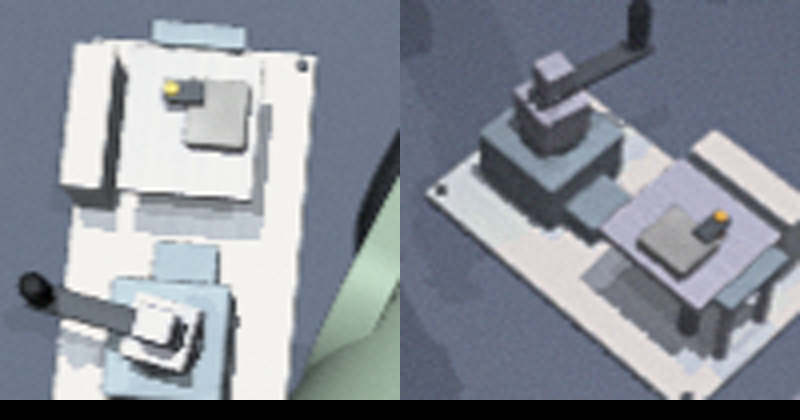

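The crank stands free and seated: hub top reads 125 mm (126 expected) and block top 165 mm (166 expected). The table is level with the rest, at left panel (190,120) beside (95,120), and the robot is clear. Handing in.

```bash
python3 -c "
from station import ticket; print(ticket.job_done())"
```

```text
the job is handed in; nothing more can be done
None
```

I fitted the larger steel crank onto the shaft, wound it about 2.4 turns clockwise by its handle, then let go and backed the arm off. I handed the job in at about 18 s of the 69 s allowed. `job_done()` gives no verdict.

**Level:** after release, the table top read between 0.4 mm above and 0.04 mm below the rest, averaged over 8 frames per camera and two patches of the table. Measured right beside the rest, it was 0.2 mm above in the top view and level in the scene view.

**Seating:** the hub top read about 125 mm (126 expected) and the grip block top about 165 mm (166 expected). Both are consistent with a fully seated crank, since the cameras read known heights about 1 mm low.

**Forces:** the highest wrist force I saw was about 17 N, and it was about zero once the gripper opened.

**Disagreement:** the two cameras differed by about 5 mm on the shaft's position. I used the top camera, which matched the arm's own position to within 1 mm, and the crank went on without jamming.

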